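# Match thread spools to the wound bobbins

## Task

Each of the four thread stands on the cutting mat already carries a wound bobbin for one sewing job. Put the spool of the same colour over the spindle of each stand, slid right down until it sits on the felt pad, and let go of it. Leave the spool that has no matching bobbin, and the glue bottle, standing where they are.

Things in the scene. Friction and masses are not known exactly. Their poses are not given: they have to be found in the camera images.
- spool_black_mid (a point): Spool of black thread standing upright on the mat: thread wound on an open cardboard tube, 44 mm diameter, 60 mm tall, with a 22 mm bore right through. This point is the spool's centre, half-way up, on its axis; z runs along the axis. About 60 to 130 g.
- spool_red_mid (a point): Spool of dark red thread standing upright on the mat: thread wound on an open cardboard tube, 44 mm diameter, 60 mm tall, with a 22 mm bore right through. This point is the spool's centre, half-way up, on its axis; z runs along the axis. About 60 to 130 g.
- spool_blue_mid (a point): Spool of blue thread standing upright on the mat: thread wound on an open cardboard tube, 44 mm diameter, 60 mm tall, with a 22 mm bore right through. This point is the spool's centre, half-way up, on its axis; z runs along the axis. About 60 to 130 g.
- spool_white_mid (a point): Spool of off-white thread standing upright on the mat: thread wound on an open cardboard tube, 44 mm diameter, 60 mm tall, with a 22 mm bore right through. This point is the spool's centre, half-way up, on its axis; z runs along the axis. About 60 to 130 g.
- spool_yellow_mid (a point): Spool of yellow thread standing upright on the mat: thread wound on an open cardboard tube, 44 mm diameter, 60 mm tall, with a 22 mm bore right through. This point is the spool's centre, half-way up, on its axis; z runs along the axis. About 60 to 130 g. No stand has a yellow bobbin.
- stand_black: Thread stand with a bobbin of black thread, fixed. Origin: at bench level on the axis of its upright spindle (6 mm thick, tip 81 mm up), z up. Felt pad round the spindle: 48 mm across, top 15 mm up; a spool seated on it has its centre 45 mm up. Wooden foot 12 mm high, x -42 to +86 mm, y -32 to +32 mm. Wound bobbin (pale rims and hub) at x +65 mm: 31 mm across, its peg 32 mm high.
- stand_red: Thread stand with a bobbin of dark red thread, fixed. Origin: at bench level on the axis of its upright spindle (6 mm thick, tip 81 mm up), z up. Felt pad round the spindle: 48 mm across, top 15 mm up; a spool seated on it has its centre 45 mm up. Wooden foot 12 mm high, x -42 to +86 mm, y -32 to +32 mm. Wound bobbin (pale rims and hub) at x +65 mm: 31 mm across, its peg 32 mm high.
- stand_blue: Thread stand with a bobbin of blue thread, fixed. Origin: at bench level on the axis of its upright spindle (6 mm thick, tip 81 mm up), z up. Felt pad round the spindle: 48 mm across, top 15 mm up; a spool seated on it has its centre 45 mm up. Wooden foot 12 mm high, x -42 to +86 mm, y -32 to +32 mm. Wound bobbin (pale rims and hub) at x +65 mm: 31 mm across, its peg 32 mm high.
- stand_white: Thread stand with a bobbin of off-white thread, fixed. Origin: at bench level on the axis of its upright spindle (6 mm thick, tip 81 mm up), z up. Felt pad round the spindle: 48 mm across, top 15 mm up; a spool seated on it has its centre 45 mm up. Wooden foot 12 mm high, x -42 to +86 mm, y -32 to +32 mm. Wound bobbin (pale rims and hub) at x +65 mm: 31 mm across, its peg 32 mm high.
- glue_bottle: Amber glue bottle with a red nozzle, 50 mm diameter, 132 mm tall, standing loose on the bench to the left of the stands; a bystander. Origin at the centre of its underside, z up.
Not all that is in view belongs to the job. What is shaped like the part that bears spool_white_mid but green or pink is not meant.

How it is judged:
By the outcome, as a careful person would: the job done as asked, in the order asked, and still so for the second after the job is handed in, with the robot touching nothing.
It also fails if it takes over 96 s, if anything falls off the work surface, if the arm or the gripper's body presses on something with over 40 N, if the wrist force passes 120 N, or if a joint passes its speed limit or range.

## Robot

A 6-joint arm with a two-finger parallel gripper is mounted at the origin on the work surface. World frame = base frame: x ahead of the robot, y to its left, z up, the work surface at z = 0. Lengths are in m, angles in rad, forces in N, time in s.
With the tool pointing down it reaches from about 0.25 to 0.725 m from the base axis. Payload 4 kg.
Tool frame: the origin (TCP) lies at the very end of the fingers, on their centre line; the grasp point (between the pads) lies 19 mm behind it; z points along the fingers, y is the line along which they close (so a half turn about z gives the same grasp; the last joint's range is limited). The gripper opens to 85 mm and grips with 20 to 120 N. Pads are 22 mm wide; open, the fingers measure 114 mm over their backs; the gripper's body (76 mm by 85 mm) begins 54 mm behind the grasp point. The pads swing forward as they close: fully open they stand 13 mm farther back than shut.
Start: joints at [-1.135, 0.241, 0.005, 1.335, 0, 1.571], TCP at [0.211, -0.453, 0.231] pointing down, gripper open.
Joint ranges: [-2.72, 2.72], [-1.05, 1.87], [-1.09, 1.28], [-1.99, 2.15], [-1.42, 1.44], [-3.14, 3.14]. Speed limits (rad/s): [2.79, 2.79, 3.14, 3.14, 3.14, 3.14].

## Interface

Orientations are given as a unit quaternion [x, y, z, w].
In Python, from workcell import bot, vision, workorder, boxes_of gives the robot as it stands.
- The arm moves only by the tool send_rows, never from a script. Its argument "motion" is text: rows parted by semicolons, each of 5 numbers parted by spaces: the closure, from -1 (fully open) to 1 (shut), so that 0 is half open, then the shift along the tool's x, y, z in cm, then the turn about the tool's z in rad. In form: claw x y z twist; .... A call has 1 to 5 rows; each row is the pose to reach, as a shift and turn from the pose commanded when the call began, along the tool's axes at that moment; what a row does not reach only later rows make up. A row lasts 1/10 s, in which the tool goes at most 50 mm and 8.59 degrees, less where a joint would pass 70% of its speed; a pose out of reach is approached as far as the arm can. A call with a gripper value outside its range is refused whole. The fingers move at their own pace and stop on an object; the grip force is fixed at half the most. Time passes only in rows, so rows that repeat a pose let the fingers close. It gives the time, the measured TCP pose, the force, the opening and the grip force at its end, in the units of the state.
- bot.get_obs(): the state, without advancing time (a new reading comes with each control period).
- vision.camera(name): name is "scene" or "top" or "wrist"; returns the picture (480x640x3 uint8, red, green, blue); there is no depth.
- vision.camera_model(name): a dict with "fov_y" (degrees; the focal length in pixels is half the picture's height over the tangent of half this angle, whatever the lens; pixels are square), "cx", "cy" (the principal point, pixels), "k1" (the pictures are not rectified: a ray, as slopes to the right and down, at radius r is drawn at 1 + k1 r^2 times it, then the intrinsics apply), "world_from_camera" (4x4, takes a point from camera to world coordinates); the wrist camera has in their place "hand_eye" (4x4, takes a point from camera to tool coordinates, whose origin is the TCP and whose axes are the flange's). Camera axes: x right, y down, z forward; pixel columns grow to the right and rows downward; lengths in m; the calibration is good to about 2 mm. A picture is of the moment at which its call begins: read the wrist's pose just before it. camera_model takes no time and is no camera call.
- workorder.job_done(): hands the job in; it is judged then, once.
Trained networks look in the newest picture that a camera, given by its name, has taken for a name from the list of things; names that differ only in an ending like _2 or _b are one class to them, and where a whole thing is asked for, a point or a joint stands for the part that bears it (a point fixed in the world has none). Each returns a list of dicts, best first, with "conf" (0 to 1); they miss things now and then, are a little off and sometimes report something else, mostly with a low value. They report only what shows in the picture. A call takes as long as a camera call. They do not tell look-alikes from the thing itself.
- boxes_of(camera, target): "rect" ([centre column, centre row, width, height] in pixels, round what is visible of it).
The state is a dict: "clock": time; "joint_pos": joint angles; "joint_vel": joint speeds; "tau": joint torques, N m; "eef_pos": TCP position; "tool_rot": TCP orientation; "ft_force": force on the tool from outside, world axes, zero at the start; "ft_torque": the same for the moment, N m; "grip_width": finger opening in m; "grasp_force": force on a finger pad.
Only numpy, scipy, OpenCV 4.12 (cv2) and the standard library are available. Lean on these libraries where they do the work, as an engineer would, in place of code of your own. Each camera call takes 0.05 s, during which the arm holds its last target. There are 200 camera calls.

## Working session

There is one attempt and no reset: what is moved stays moved. The work goes in short steps, Python scripts to look and compute and a tool call to move; the robot and the scene stay as the last step left them, time stands still between calls to the robot, and variables do not carry over. Pictures are saved under pics/ and viewed, at most 14 in all, crops included, and the job is handed in when it is done.

Besides the shell and the picture viewer there is one more tool, called after "Emit:" as name(argument=value, ...), one argument or row to a line, values as JSON. send_rows: Moves the arm, as the interface text tells. Its arguments: {"type":"object","properties":{"motion":{"type":"string"}},"required":["motion"]}

```bash
mkdir -p pics; ls; cat > h.py <<'E'
import numpy as np, cv2
from workcell import bot, vision, workorder, boxes_of
from scipy.spatial.transform import Rotation as R
def snap(c,fn):
    im=vision.camera(c); cv2.imwrite('pics/'+fn,cv2.cvtColor(im,cv2.COLOR_RGB2BGR)); return im
def ray(c,u,v,obs=None):
    m=vision.camera_model(c); f=240/np.tan(np.radians(m['fov_y']/2))
    d=np.array([(u-m['cx'])/f,(v-m['cy'])/f]); s=d.copy()
    for _ in range(20): s=d/(1+m['k1']*(s@s))
    if c=='wrist':
        o=obs or bot.get_obs(); T=np.eye(4); T[:3,:3]=R.from_quat(o['tool_rot']).as_matrix(); T[:3,3]=o['eef_pos']; W=T@np.array(m['hand_eye'])
    else: W=np.array(m['world_from_camera'])
    return W[:3,3], W[:3,:3]@np.array([s[0],s[1],1])
def at(c,u,v,z,obs=None):
    p,d=ray(c,u,v,obs); return p+d*(z-p[2])/d[2]
def proj(c,P,obs=None):
    m=vision.camera_model(c); f=240/np.tan(np.radians(m['fov_y']/2))
    if c=='wrist':
        o=obs or bot.get_obs(); T=np.eye(4); T[:3,:3]=R.from_quat(o['tool_rot']).as_matrix(); T[:3,3]=o['eef_pos']; W=T@np.array(m['hand_eye'])
    else: W=np.array(m['world_from_camera'])
    q=np.linalg.inv(W)@np.append(P,1); s=q[:2]/q[2]; s=s*(1+m['k1']*(s@s))
    return s*f+[m['cx'],m['cy']]
E
python3 - <<'E'
from h import *
np.set_printoptions(precision=3,suppress=True)
snap('top','top1.png'); 
for n in ['black','red','blue','white','yellow']:
    print(n,[(np.round(b['rect'],1),round(b['conf'],2)) for b in boxes_of('top','spool_%s_mid'%n)][:4])
    if n!='yellow': print('  st',[(np.round(b['rect'],1),round(b['conf'],2)) for b in boxes_of('top','stand_'+n)][:4])
print([(b['rect'],b['conf']) for b in boxes_of('top','glue_bottle')])
snap('scene','scene1.png')
for c in ['top','scene','wrist']: print(vision.camera_model(c))
print(bot.get_obs())
E
```

```text
pics
black [(array([470.9, 267.9,  36.8,  27.1]), 0.97)]
  st [(array([394.4, 173.8,  42.9,  64.8]), 0.74)]
red [(array([270.9, 259.2,  20.9,  26.6]), 0.84)]
  st [(array([222.1, 182.8,  35.9,  60.4]), 0.7)]
blue [(array([203.4, 259.8,  27.3,  27.1]), 0.97)]
  st [(array([481.5, 179.5,  36.3,  61.6]), 0.95)]
white [(array([368.8, 322. ,  23.1,  22.2]), 0.9), (array([330.1, 315.2,  24.7,  23.1]), 0.85), (array([342.7, 231.6,  24.8,  27. ]), 0.71), (array([336.9, 274.2,  30.1,  25.3]), 0.57)]
  st [(array([291.1, 172.8,  33.1,  61.4]), 0.61)]
yellow [(array([408.8, 258.1,  29.5,  25.4]), 0.66)]
[([203.2, 257.8, 30.5, 25.9], 0.58), ([116.5, 204.7, 41.8, 34.4], 0.57)]
{'fov_y': 49.661225984321874, 'cx': 304.17259609013655, 'cy': 244.68651861597826, 'k1': -0.06044732373062568, 'world_from_camera': array([[ 0.029, -0.994,  0.103,  0.38 ],
       [-0.999, -0.032, -0.031,  0.112],
       [ 0.034, -0.102, -0.994,  1.057],
       [ 0.   ,  0.   ,  0.   ,  1.   ]])}
{'fov_y': 57.421843223438074, 'cx': 319.8274057826754, 'cy': 239.98291836706912, 'k1': -0.01255091043760747, 'world_from_camera': 
[... 219 characters left out ...]
, 'cy': 245.48890405743845, 'k1': -0.0023840678008167, 'hand_eye': array([[ 0.001, -0.962, -0.272,  0.068],
       [ 1.   ,  0.001, -0.001,  0.   ],
       [ 0.002, -0.272,  0.962, -0.142],
       [ 0.   ,  0.   ,  0.   ,  1.   ]])}
{'clock': 0.6, 'joint_pos': array([-1.135,  0.241,  0.005,  1.335, -0.   ,  1.571]), 'joint_vel': array([ 0.002, -0.   ,  0.   ,  0.   , -0.001,  0.   ]), 'tau': array([  0.   , -37.197,  25.257,   0.001,  -0.   ,   0.   ]), 'eef_pos': array([ 0.211, -0.453,  0.231]), 'tool_rot': array([ 0.976,  0.216, -0.   ,  0.   ]), 'ft_force': array([-0.666, -0.171,  0.182]), 'ft_torque': array([-0.011, -0.022, -0.052]), 'grasp_force': 0.0, 'grip_width': 0.08508053729656065}
```

View pics/top1.png

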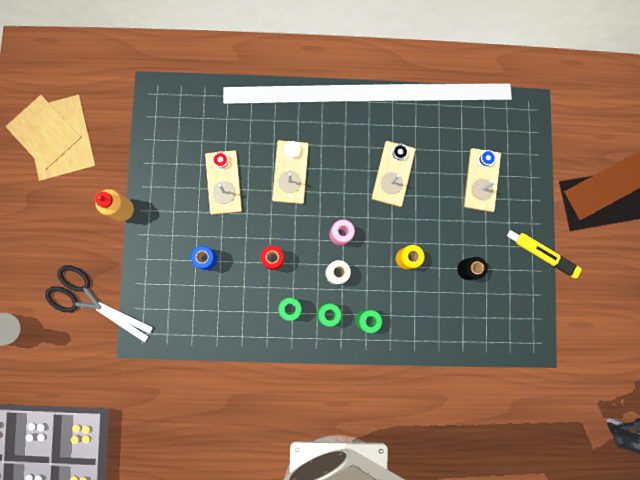

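View pics/scene1.png

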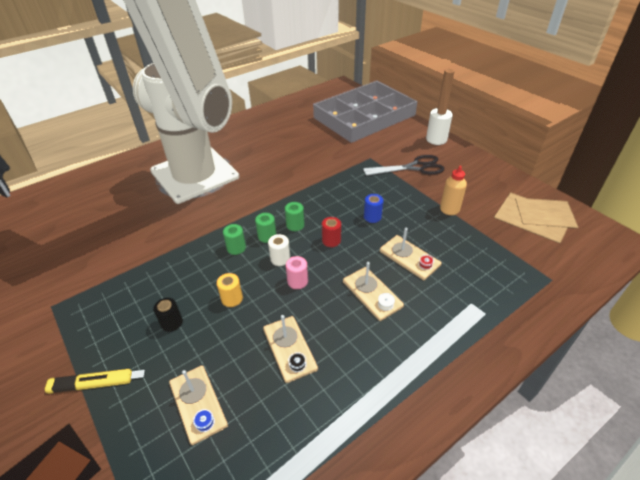

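Top picture: spools at blue (203,258), red (272,258), off-white (338,272), yellow (410,257) and black (473,268). The stands are red (222,183), white (291,173), black (394,174) and blue (482,180). Look-alikes for the white spool are pink (342,232) and green (290,309), (330,315), (370,322). White is the one at (338,272). Next I take one close crop with my model outlines drawn on it.

```bash
cat > m.py <<'E'
from h import *
np.set_printoptions(precision=4,suppress=True)
im=cv2.imread('pics/top1.png'); 
a=np.linspace(0,2*np.pi,40)
def cyl(x,y): return np.array([proj('top',[x+.022*np.cos(t),y+.022*np.sin(t),z]) for z in (0,.06) for t in a])
from scipy.optimize import least_squares
S={}
hint=dict(black=(471,268),red=(271.5,258),blue=(203.4,259),white=(338,273),yellow=(410,257.5))
for n,(u,v) in hint.items():
    def res(p):
        c=cyl(*p); return (c.min(0)+c.max(0))/2-[u,v]
    S[n]=least_squares(res,at('top',u,v,.04)[:2],x_scale=.01,diff_step=1e-3).x
T={}
box=dict(black=(394.4,173.8),red=(223,182.4),blue=(482,180),white=(290.6,172.5))
bob=dict(black=(400,152),red=(221,160),blue=(487.5,158),white=(292,149))
for n in box:
    c=at('top',*box[n],.012)[:2]; b=at('top',*bob[n],.028)[:2]
    d=(b-c); d/=np.linalg.norm(d); T[n]=(c-.022*d, np.degrees(np.arctan2(d[1],d[0])), np.linalg.norm(b-c))
print(S);print(T)
k=2.4; u0,v0=180,130
big=cv2.resize(im[130:345,180:510],None,fx=k,fy=k,interpolation=cv2.INTER_CUBIC)
def dr(P,col):
    q=np.array([(proj('top',p)+.5-[u0,v0])*k-.5 for p in P]); cv2.polylines(big,[np.round(q*8).astype(np.int32)],False,col,1,cv2.LINE_AA,3)
def circ(x,y,z,r): return [[x+r*np.cos(t),y+r*np.sin(t),z] for t in a]
for x,y in S.values(): dr(circ(x,y,.06,.022),(255,255,0)); dr(circ(x,y,.06,.011),(255,255,0)); dr(circ(x,y,0,.022),(0,255,255))
for c,g,_ in T.values():
    x,y=c; dr(circ(x,y,.015,.024),(255,0,255)); dr([[x,y,.015],[x,y,.081]],(255,0,255))
    r=np.radians(g); X=np.array([np.cos(r),np.sin(r)]);Y=np.array([-X[1],X[0]])
    dr([np.append(c+X*i+Y*j,.012) for i,j in ((-.042,-.032),(.086,-.032),(.086,.032),(-.042,.032),(-.042,-.032))],(0,255,0))
cv2.imwrite('pics/over1.png',big)
E
python3 m.py
```

```text
Traceback (most recent call last):
  File "m.py", line 12, in <module>
    S[n]=least_squares(res,at('top',u,v,.04)[:2],x_scale=.01,diff_step=1e-3).x
         ~~~~~~~~~~~~~^^^^^^^^^^^^^^^^^^^^^^^^^^^^^^^^^^^^^^^^^^^^^^^^^^^^^^
  File "m.py", line 11, in res
    c=cyl(*p); return (c.min(0)+c.max(0))/2-[u,v]
  File "m.py", line 5, in cyl
    def cyl(x,y): return np.array([proj('top',[x+.022*np.cos(t),y+.022*np.sin(t),z]) for z in (0,.06) for t in a])
                                   ~~~~^^^^^^^^^^^^^^^^^^^^^^^^^^^^^^^^^^^^^^^^^^^^^
  File "h.py", line 17, in proj
    m=vision.camera_model(c); f=240/np.tan(np.radians(m['fov_y']/2))
ValueError: time passes only in moves, steps and waits
```

```bash
sed -i 's/vision.camera_model(c)/cm(c)/; /^def snap/i import functools\n@functools.cache\ndef cm(c): return vision.camera_model(c)' h.py; python3 m.py
```

```text
{'black': array([ 0.4491, -0.2574]), 'red': array([0.4569, 0.1429]), 'blue': array([0.4507, 0.2772]), 'white': array([0.4312, 0.0115]), 'yellow': array([ 0.4665, -0.1325])}
{'black': (array([ 0.6201, -0.0997]), np.float64(-10.697599856053628), np.float64(0.04298975457929847)), 'red': (array([0.5888, 0.2467]), np.float64(5.53226648216097), np.float64(0.042724167198772055)), 'blue': (array([ 0.6144, -0.2864]), np.float64(-8.172389595621222), np.float64(0.04366237812935187)), 'white': (array([0.6143, 0.1119]), np.float64(-1.6379130809606004), np.float64(0.04510241677180203))}
```

View pics/over1.png

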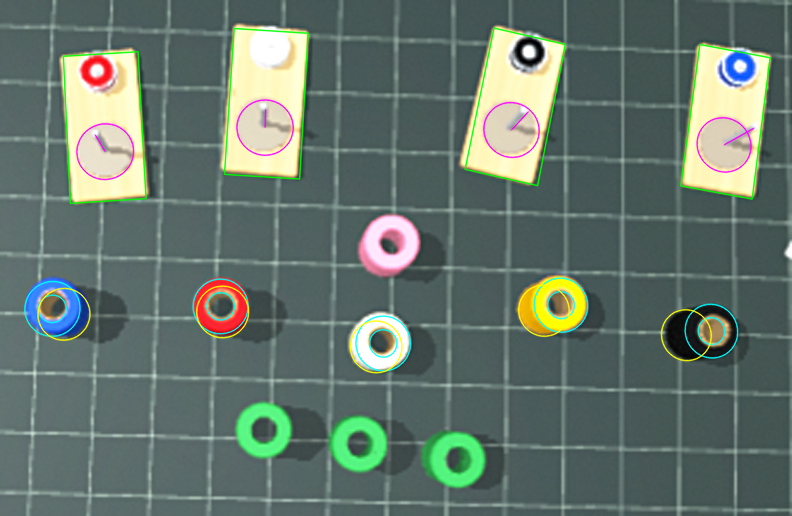

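The overlay matches all spools and stands: rims and bores lie on the tube tops, and pads and feet are outlined. White is the off-white spool at (338,272) in the full picture. Starting with black.

Emit:
send_rows(
  motion="-1 4.9 -1.3 1 0.14; -1 9.5 -2.5 2 0.28; -1 14.2 -3.7 3 0.4355; -1 19 -5 4 0.4355; -1 23.6 -6.2 5 0.4355",
)

```text
clock: 1.1
eef_pos: [0.3889, -0.3056, 0.1843]
tool_rot: [1.0, -0.001, 0.0, 0.0]
ft_force: [1.0, 0.2, 0.0]
grip_width: 0.0852
grasp_force: 0.0
```

```bash
cat > st.py <<'E'
from h import *
import sys
np.set_printoptions(precision=4,suppress=True)
o=bot.get_obs(); Q=R.from_quat(o['tool_rot']).as_matrix()
print(o['clock'],o['eef_pos'],'yaw',np.arctan2(Q[1,0],Q[0,0]),'tilt',Q[:,2],o['grip_width'],o['grasp_force'],o['ft_force'])
if len(sys.argv)>1:
    t=np.array(list(map(float,sys.argv[1:4]))); print('shift cm',100*Q.T@(t-o['eef_pos']))
E
python3 st.py 0.449 -0.257 0.13
```

```text
1.1 [ 0.3889 -0.3056  0.1843] yaw -0.0012670304890240957 tilt [ 0.0008 -0.0007 -1.    ] 0.08515637362872498 0.0 [0.9863 0.1545 0.0002]
shift cm [ 5.9956 -4.8725  5.431 ]
```

Emit:
send_rows(
  motion="-1 2.5 -2 1.5 0; -1 5 -4 3.1 0; -1 5 -4 3.1 0; -1 5 -4 3.1 0",
)

```text
clock: 1.5
eef_pos: [0.4377, -0.2661, 0.1529]
tool_rot: [1.0, 0.001, -0.001, -0.0]
ft_force: [0.6, -0.3, 0.4]
grip_width: 0.0856
grasp_force: 0.0
```

```bash
cat > w.py <<'E'
# overlay a ring of radius r at (x,y,z) on a wrist picture: w.py fn x y [z r ...]
from h import *
import sys
o=bot.get_obs(); fn=sys.argv[1]; snap('wrist',fn); im=cv2.imread('pics/'+fn)
v=list(map(float,sys.argv[2:])); x,y=v[:2]; a=np.linspace(0,2*np.pi,40)
for z,r in zip(v[2::2],v[3::2]):
    q=np.array([proj('wrist',[x+r*np.cos(t),y+r*np.sin(t),z],o) for t in a]); cv2.polylines(im,[np.round(q).astype(int)],True,(255,255,0),1)
cv2.imwrite('pics/'+fn,im)
E
python3 st.py .449 -.257 .02; python3 w.py w1.png .449 -.257 .06 .022 .06 .011
```

```text
1.5 [ 0.4377 -0.2661  0.1529] yaw 0.002051645471255802 tilt [-0.0014  0.0003 -1.    ] 0.08558217447994267 0.0 [ 0.6253 -0.2817  0.4017]
shift cm [ 1.1538 -0.9036 13.291 ]
```

View pics/w1.png

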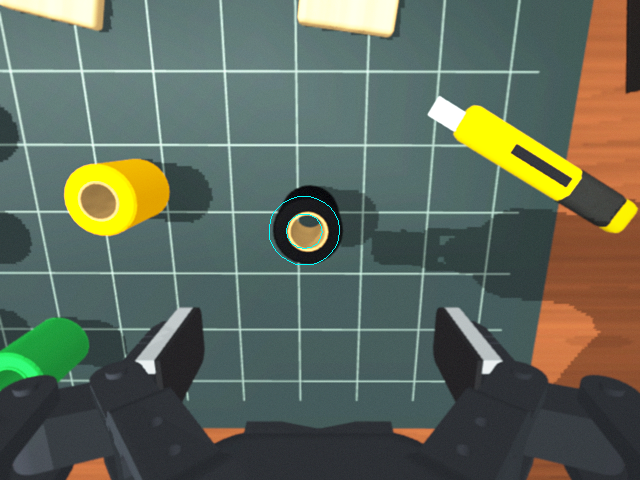

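The wrist view confirms it: the black spool (tube at 308,232) lies on the predicted ring (305,231). Grasping.

Emit:
send_rows(
  motion="-1 1.1 -0.9 3 0; -1 1.1 -0.9 7 0; -1 1.1 -0.9 10.5 0; -1 1.1 -0.9 13.2 0; -1 1.1 -0.9 13.2 0",
)

```text
clock: 2.05
eef_pos: [0.4451, -0.2573, 0.0186]
tool_rot: [1.0, -0.001, -0.003, -0.002]
ft_force: [-0.8, -0.0, 0.2]
grip_width: 0.0854
grasp_force: 0.0
```

Emit:
send_rows(
  motion="0.6 0 0 0 0; 0.6 0 0 0 0; 0.6 0 0 0 0; 0.6 0 0 0 0; 0.6 0 0 0 0",
)

```text
clock: 2.55
eef_pos: [0.4501, -0.2589, 0.0238]
tool_rot: [1.0, 0.0, 0.002, 0.001]
ft_force: [-1.7, -0.3, 5.2]
grip_width: 0.0433
grasp_force: 60.1
```

Emit:
send_rows(
  motion="0.6 0 0 -4 0; 0.6 0 0 -8 0; 0.6 3 -2.7 -11 0; 0.6 6 -5.4 -11 0; 0.6 9 -8.2 -11 0",
)

```text
clock: 3.05
eef_pos: [0.5411, -0.1757, 0.1348]
tool_rot: [1.0, -0.001, 0.003, 0.001]
ft_force: [0.6, -0.4, -0.8]
grip_width: 0.0432
grasp_force: 61.2
```

Emit:
send_rows(
  motion="0.6 3 -2.7 0 0; 0.6 6 -5.4 0 0; 0.6 8 -7.4 0 0; 0.6 8 -7.4 0 0; 0.6 8 -7.4 0 0",
)

```text
clock: 3.55
eef_pos: [0.619, -0.1011, 0.1319]
tool_rot: [1.0, 0.001, 0.0, 0.0]
ft_force: [0.3, -1.3, -1.1]
grip_width: 0.0431
grasp_force: 61.2
```

```bash
python3 st.py .620 -.0997 .13; python3 w.py w2.png .620 -.0997 .015 .024 .081 .003
```

```text
3.55 [ 0.619  -0.1011  0.1319] yaw 0.001796578813494321 tilt [ 0.0006 -0.0006 -1.    ] 0.04314519436709649 61.20944291353226 [ 0.2602 -1.2783 -1.0506]
shift cm [ 0.1048 -0.1374  0.1929]
```

View pics/w2.png

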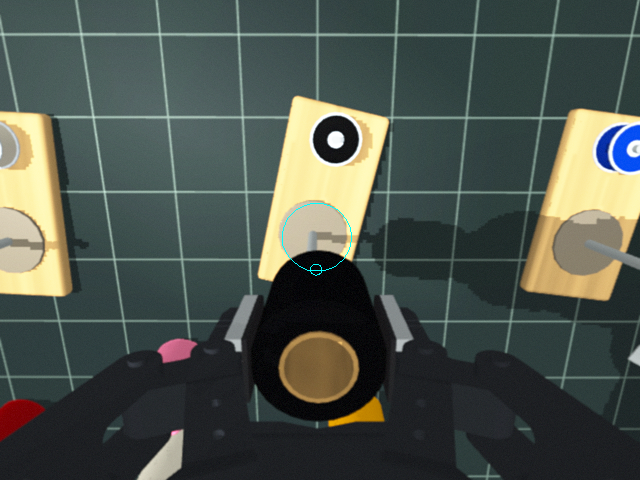

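Wrist view: black spool held (bore at 318,367), with the spindle base at (312,237), within 1–2 mm of the predicted spot. Lowering.

Emit:
send_rows(
  motion="0.6 0.3 -0.3 2.5 0; 0.6 0.3 -0.3 5 0; 0.6 0.3 -0.3 7.5 0; 0.6 0.3 -0.3 9.2 0; 0.6 0.3 -0.3 9.2 0",
)

```text
clock: 4.1
eef_pos: [0.6201, -0.0999, 0.0388]
tool_rot: [1.0, -0.001, -0.001, -0.0]
ft_force: [-0.9, -0.7, -1.1]
grip_width: 0.0429
grasp_force: 62.7
```

Emit:
send_rows(
  motion="0.6 0 0 0 0; -0.2 0 0 0 0; -0.2 0 0 0 0; -0.2 0 0 0 0; -0.2 0 0 0 0",
)

```text
clock: 4.6
eef_pos: [0.6218, -0.0987, 0.0396]
tool_rot: [1.0, 0.0, 0.0, 0.0]
ft_force: [-0.1, -0.1, -0.9]
grip_width: 0.0513
grasp_force: 0.0
```

Emit:
send_rows(
  motion="-0.6 0 0 -4 0; -1 0 0 -8 0; -1 -3 -1.7 -11 0; -1 -6.5 -3.7 -11 0; -1 -10 -5.7 -11 0",
)

```text
clock: 5.1
eef_pos: [0.5218, -0.0412, 0.1508]
tool_rot: [1.0, -0.0, 0.002, 0.0]
ft_force: [0.4, 0.9, -0.2]
grip_width: 0.0852
grasp_force: 0.0
```

Emit:
send_rows(
  motion="-1 -3.5 -2 0 0; -1 -7 -4 0 0; -1 -9.1 -5.3 0 0; -1 -9.1 -5.3 0 0; -1 -9.1 -5.3 0 0",
)

```text
clock: 5.6
eef_pos: [0.4314, 0.0048, 0.15]
tool_rot: [1.0, 0.004, 0.001, -0.003]
ft_force: [-0.3, 0.2, 0.1]
grip_width: 0.0851
grasp_force: 0.0
```

```bash
python3 st.py .431 .0115 .020; python3 w.py w3.png .431 .0115 .06 .022 .06 .011; python3 - <<'E'
from h import *
snap('scene','scene2.png')
E
```

```text
5.6 [0.4314 0.0048 0.15  ] yaw 0.00869088482722167 tilt [ 0.0022  0.0051 -1.    ] 0.08510280315909577 0.0 [-0.2989  0.2391  0.1155]
shift cm [-0.0643 -0.6021 12.9995]
```

View pics/w3.png

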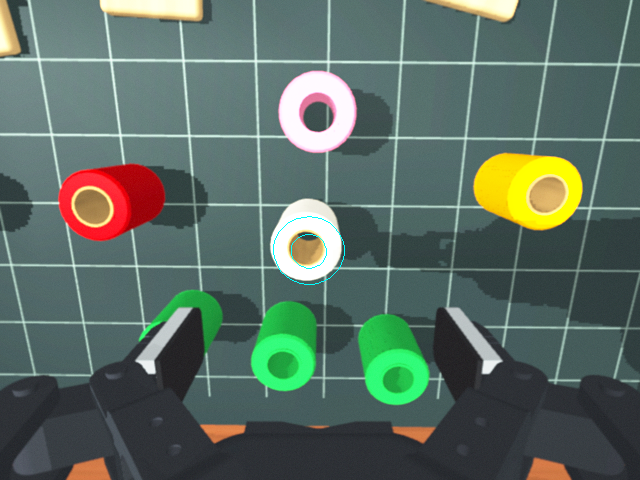

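View pics/scene2.png

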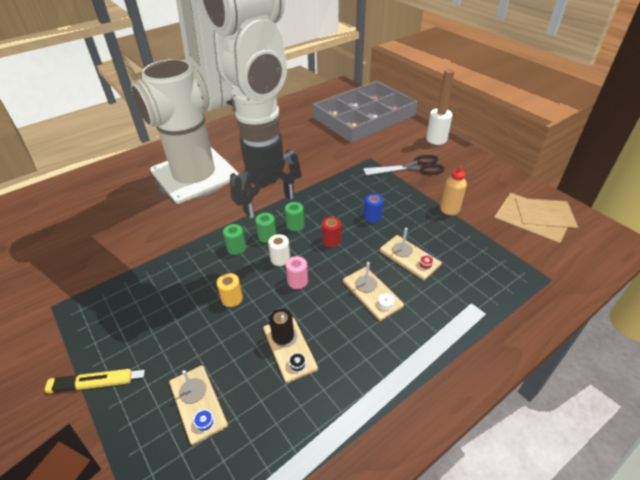

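Scene view shows black seated at (282,325). In the wrist view the white spool at (307,247) is on its ring. Grasping white.

Emit:
send_rows(
  motion="-1 0.1 -0.6 3 0; -1 0.1 -0.6 7 0; -1 0.1 -0.6 10.5 0; -1 0.1 -0.6 13 0; -1 0.1 -0.6 13 0",
)

```text
clock: 6.2
eef_pos: [0.4294, 0.0072, 0.0161]
tool_rot: [1.0, 0.006, -0.004, -0.004]
ft_force: [-0.9, -0.2, -0.6]
grip_width: 0.0857
grasp_force: 0.0
```

Emit:
send_rows(
  motion="0.6 0 0 0 0; 0.6 0 0 0 0; 0.6 0 0 0 0; 0.6 0 0 0 0; 0.6 0 0 0 0",
)

```text
clock: 6.7
eef_pos: [0.4335, 0.0078, 0.0212]
tool_rot: [1.0, 0.007, 0.002, -0.004]
ft_force: [0.2, 1.7, 6.8]
grip_width: 0.0424
grasp_force: 60.5
```

```bash
python3 st.py .616 .113 .13
```

```text
6.7 [0.4335 0.0078 0.0212] yaw 0.012992344515388514 tilt [ 0.0041  0.0087 -1.    ] 0.042432538058407826 60.46445041894913 [0.1699 1.72   6.8194]
shift cm [ 18.4323 -10.3701 -10.7149]
```

Emit:
send_rows(
  motion="0.6 0 0 -4 0; 0.6 0 0 -8 0; 0.6 3.5 -2 -11 0; 0.6 7 -4 -11 0; 0.6 10.5 -6 -11 0",
)

```text
clock: 7.2
eef_pos: [0.5382, 0.0384, 0.1327]
tool_rot: [0.999, 0.028, 0.002, -0.015]
ft_force: [0.2, 0.8, -0.9]
grip_width: 0.0428
grasp_force: 61.3
```

Emit:
send_rows(
  motion="0.6 3 -1.7 0 0; 0.6 6 -3.3 0 0; 0.6 8 -4.5 0 0; 0.6 8 -4.5 0 0; 0.6 8 -4.5 0 0",
)

```text
clock: 7.7
eef_pos: [0.6141, 0.0681, 0.131]
tool_rot: [0.999, 0.044, -0.002, -0.023]
ft_force: [-0.3, 0.1, -1.4]
grip_width: 0.0429
grasp_force: 61.2
```

```bash
python3 st.py .616 .113 .035; python3 w.py w4.png .6143 .1119 .015 .024 .081 .003
```

```text
7.7 [0.6141 0.0681 0.131 ] yaw 0.08890354357524931 tilt [-0.0059  0.0454 -0.999 ] 0.04290609956883493 61.24958038330078 [-0.3353  0.1057 -1.3967]
shift cm [ 0.6087 -4.0137  9.7963]
```

View pics/w4.png

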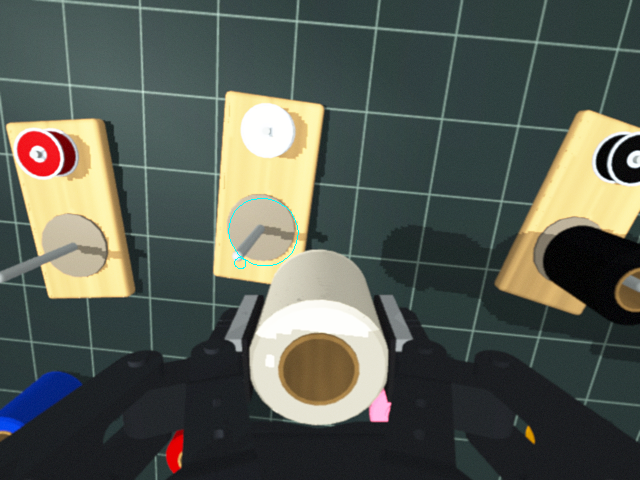

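White is held (bore at 318,368), but the tool fell about 4 cm short in y and is tilting. Checking the joints.

```bash
python3 - <<'E'
from h import *
o=bot.get_obs()
for k in ['joint_pos','joint_vel','tau','ft_force','ft_torque']: print(k,np.round(o[k],3))
E
```

```text
joint_pos [0.088 0.529 0.168 1.212 0.046 3.141]
joint_vel [-0.002 -0.014 -0.015 -0.002  0.002  0.001]
tau [  0.197 -49.857  25.122  -0.089   0.169  -0.   ]
ft_force [ 0.205 -0.024 -0.309]
ft_torque [-0.083 -0.004  0.031]
```

Joint 6 is at its 3.14 limit, so on the left side the tool yaw must be at least the base angle. I'll turn the tool and see whether the tilt recovers.

Emit:
send_rows(
  motion="0.6 0 0 0 -0.12; 0.6 0 0 0 -0.24; 0.6 0 -1 0 -0.3; 0.6 0 -2 0 -0.3; 0.6 0 -2 0 -0.3",
)

```text
clock: 8.25
eef_pos: [0.612, 0.089, 0.1326]
tool_rot: [0.981, 0.193, 0.002, -0.023]
ft_force: [0.1, -0.3, -0.7]
grip_width: 0.0429
grasp_force: 61.3
```

```bash
python3 st.py .616 .113 .13; python3 -c "
from h import *
print(bot.get_obs()['joint_pos'])"
```

```text
8.25 [0.612  0.089  0.1326] yaw 0.38848254590797815 tilt [-0.0048  0.0462 -0.9989] 0.04290163241333012 61.26515608280897 [ 0.0515 -0.338  -0.6745]
shift cm [ 1.274  -2.057   0.3725]
[0.12156971 0.52808719 0.17025888 1.212172   0.0465114  2.87440706]
```

```bash
for z in .13 .09 .06 .0375; do python3 st.py .6155 .112 $z|tail -1; done
```

```text
shift cm [ 1.1899 -1.9835  0.3681]
shift cm [ 1.1377 -1.805   4.3638]
shift cm [ 1.0986 -1.6711  7.3605]
shift cm [ 1.0692 -1.5707  9.6081]
```

Emit:
send_rows(
  motion="0.6 1.2 -2 0.3 0; 0.6 1.2 -2 0.4 0; 0.6 1.1 -1.8 4.3 0; 0.6 1.1 -1.7 7.3 0; 0.6 1.1 -1.6 9.6 0",
)

```text
clock: 8.75
eef_pos: [0.6149, 0.1112, 0.0356]
tool_rot: [0.981, 0.193, 0.001, -0.024]
ft_force: [-29.4, 30.1, 96.6]
grip_width: 0.0428
grasp_force: 77.8
```

Emit:
send_rows(
  motion="0.6 0 0 0 0; -0.2 0 0 0 0; -0.2 0 0 0 0; -0.2 0 0 0 0; -0.2 0 0 0 0",
)

```text
clock: 9.25
eef_pos: [0.6168, 0.1113, 0.0375]
tool_rot: [0.981, 0.193, 0.002, -0.023]
ft_force: [0.6, -0.0, 0.9]
grip_width: 0.0508
grasp_force: 0.0
```

```bash
python3 st.py .6155 .108 .13; python3 st.py .457 .143 .15 | tail -1;python3 -c "
from h import *
print(bot.get_obs()['joint_pos'])"
```

```text
9.25 [0.6168 0.1113 0.0375] yaw 0.38819550431436534 tilt [-0.0042  0.0459 -0.9989] 0.050823490310896065 0.0 [ 0.6131 -0.0223  0.8849]
shift cm [-0.1156 -0.1516 -9.256 ]
shift cm [-13.4331  -9.4778 -11.0272]
[0.15623156 0.62392793 0.07027098 1.01410292 0.04603359 2.90939989]
```

The white release worked, but the landing force peaked near 100 N. From here I'll lower in slower steps and stop a few mm higher. Now to red.

Emit:
send_rows(
  motion="-0.5 -0.1 -0.1 -4 0; -1 -0.1 -0.2 -8 0; -1 -3 -2 -11 -0.1; -1 -6 -4 -11 -0.2; -1 -9 -6.3 -11 -0.25",
)

```text
clock: 9.75
eef_pos: [0.51, 0.1306, 0.1503]
tool_rot: [0.949, 0.315, 0.007, -0.022]
ft_force: [0.4, 0.7, -1.1]
grip_width: 0.0855
grasp_force: 0.0
```

```bash
python3 st.py .457 .143 .15
```

```text
9.75 [0.51   0.1306 0.1503] yaw 0.6399992501773483 tilt [-0.001   0.0468 -0.9989] 0.08550678173442626 0.0 [ 0.4303  0.7356 -1.0897]
shift cm [-3.5124 -4.1639  0.0907]
```

Emit:
send_rows(
  motion="-1 -1.7 -2 0 0; -1 -3.5 -4.1 0 0; -1 -3.5 -4.1 0 0; -1 -3.5 -4.1 0 0",
)

```text
clock: 10.15
eef_pos: [0.4576, 0.1428, 0.15]
tool_rot: [0.949, 0.314, 0.006, -0.022]
ft_force: [0.6, -0.8, 0.2]
grip_width: 0.0853
grasp_force: 0.0
```

```bash
python3 st.py .457 .143 .15;python3 st.py .457 .143 .08|tail -1;python3 st.py .457 .143 .021|tail -1; python3 w.py w5.png .4569 .1429 .06 .022 .06 .011
```

```text
10.15 [0.4576 0.1428 0.15  ] yaw 0.6389451929741538 tilt [-0.0032  0.0462 -0.9989] 0.08528563675781824 0.0 [ 0.5526 -0.7783  0.1739]
shift cm [-0.0338 -0.0547  0.0053]
shift cm [-0.2089  0.2177  6.9978]
shift cm [-0.3565  0.4473 12.8915]
```

View pics/w5.png

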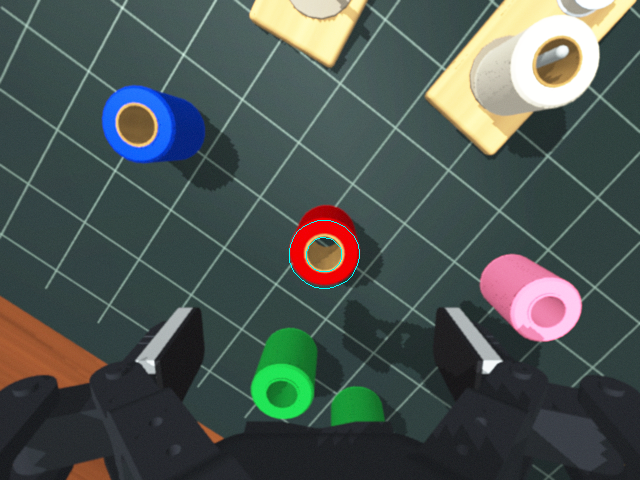

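White is seated on its spindle (560,60). The red spool (324,253) matches its ring exactly. Grasping red.

Emit:
send_rows(
  motion="-1 -0.1 0.1 3.5 0; -1 -0.2 0.2 7 0; -1 -0.3 0.3 10 0; -1 -0.35 0.45 12.3 0; -1 -0.35 0.45 12.8 0",
)

```text
clock: 10.7
eef_pos: [0.4556, 0.1419, 0.0185]
tool_rot: [0.949, 0.313, 0.002, -0.023]
ft_force: [-1.4, -0.6, -0.2]
grip_width: 0.0851
grasp_force: 0.0
```

Emit:
send_rows(
  motion="0.6 0 0 0 0; 0.6 0 0 0 0; 0.6 0 0 0 0; 0.6 0 0 0 0; 0.6 0 0 0 0",
)

```text
clock: 11.2
eef_pos: [0.4583, 0.1431, 0.0231]
tool_rot: [0.949, 0.314, 0.007, -0.022]
ft_force: [-1.8, -1.7, 6.1]
grip_width: 0.0433
grasp_force: 60.5
```

```bash
python3 st.py .457 .143 .13;python3 st.py .589 .247 .13|tail -1
```

```text
11.2 [0.4583 0.1431 0.0231] yaw 0.6382134835711949 tilt [-0.0009  0.0466 -0.9989] 0.04326133310635574 60.54315749555826 [-1.829  -1.6598  6.0512]
shift cm [  0.1837  -0.4772 -10.6811]
shift cm [ 16.9752  -0.9484 -10.208 ]
```

Emit:
send_rows(
  motion="0.6 0.1 -0.2 -4 0; 0.6 0.2 -0.4 -8 0; 0.6 4 -0.7 -11 0; 0.6 8 -0.8 -10.6 0; 0.6 12 -0.9 -10.4 0",
)

```text
clock: 11.7
eef_pos: [0.5501, 0.2178, 0.1309]
tool_rot: [0.949, 0.314, 0.007, -0.023]
ft_force: [-0.0, -0.3, -2.2]
grip_width: 0.0428
grasp_force: 61.4
```

Emit:
send_rows(
  motion="0.6 3 0 0 0; 0.6 5 0 0 0; 0.6 5 0 0 0; 0.6 5 0 0 0",
)

```text
clock: 12.1
eef_pos: [0.5876, 0.2463, 0.1291]
tool_rot: [0.949, 0.314, 0.004, -0.022]
ft_force: [-0.1, 0.1, -0.9]
grip_width: 0.0432
grasp_force: 61.4
```

```bash
for z in .13 .1 .07 .05 .041; do python3 st.py .589 .247 $z; done; python3 w.py w6.png .5888 .2467 .015 .024 .081 .003
```

```text
12.1 [0.5876 0.2463 0.1291] yaw 0.6386207452450023 tilt [-0.0062  0.0453 -0.999 ] 0.04315504327127437 61.41659952700138 [-0.1465  0.1396 -0.9343]
shift cm [ 0.1603  0.0228 -0.0925]
12.1 [0.5876 0.2463 0.1291] yaw 0.6386207452450023 tilt [-0.0062  0.0453 -0.999 ] 0.04315504327127437 61.41659952700138 [-0.1465  0.1396 -0.9343]
shift cm [0.0942 0.1429 2.9044]
12.1 [0.5876 0.2463 0.1291] yaw 0.6386207452450023 tilt [-0.0062  0.0453 -0.999 ] 0.04315504327127437 61.41659952700138 [-0.1465  0.1396 -0.9343]
shift cm [0.0281 0.2631 5.9013]
12.1 [0.5876 0.2463 0.1291] yaw 0.6386207452450023 tilt [-0.0062  0.0453 -0.999 ] 0.04315504327127437 61.41659952700138 [-0.1465  0.1396 -0.9343]
shift cm [-0.016   0.3432  7.8992]
12.1 [0.5876 0.2463 0.1291] yaw 0.6386207452450023 tilt [-0.0062  0.0453 -0.999 ] 0.04315504327127437 61.41659952700138 [-0.1465  0.1396 -0.9343]
shift cm [-0.0359  0.3792  8.7982]
```

View pics/w6.png

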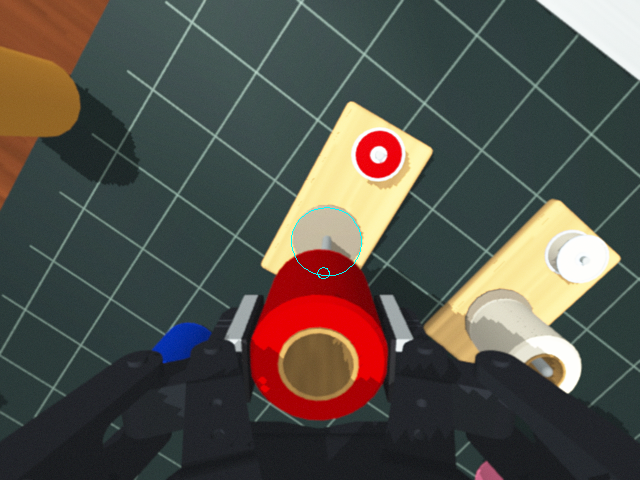

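Red is held over its stand, and the pad ring at (327,241) matches. Lowering slowly.

Emit:
send_rows(
  motion="0.6 0.1 0 1 0; 0.6 0.1 0.1 3 0; 0.6 0.1 0.2 5 0; 0.6 0 0.3 6.5 0; 0.6 0 0.3 7.5 0",
)

```text
clock: 12.65
eef_pos: [0.5879, 0.2464, 0.0526]
tool_rot: [0.949, 0.314, 0.003, -0.022]
ft_force: [-0.8, 0.1, -1.3]
grip_width: 0.0432
grasp_force: 61.4
```

Emit:
send_rows(
  motion="0.6 0 0 0.5 0; 0.6 0 0 1 0; 0.6 0 0 1.2 0; -0.2 0 0 1.2 0; -0.2 0 0 1.2 0",
)

```text
clock: 13.15
eef_pos: [0.5903, 0.2484, 0.0434]
tool_rot: [0.949, 0.314, 0.006, -0.023]
ft_force: [0.1, -0.2, 0.3]
grip_width: 0.051
grasp_force: 0.0
```

Emit:
send_rows(
  motion="-0.2 0 0 0 0; -0.2 0 0 0 0",
)

```text
clock: 13.35
eef_pos: [0.59, 0.2482, 0.0431]
tool_rot: [0.949, 0.314, 0.005, -0.023]
ft_force: [0.5, 0.2, -0.9]
grip_width: 0.0513
grasp_force: 0.0
```

```bash
python3 st.py .589 .247 .15; python3 st.py .451 .277 .15|tail -1
```

```text
13.35 [0.59   0.2482 0.0431] yaw 0.6382787872093848 tilt [-0.0038  0.0464 -0.9989] 0.05127687665045582 0.0 [ 0.4566  0.1728 -0.852 ]
shift cm [  0.1094  -0.3857 -10.6823]
shift cm [ -9.1834 -11.018  -10.4911]
```

Emit:
send_rows(
  motion="-0.5 0 -0.1 -4 0; -1 0 -0.3 -8 0; -1 -2.5 -3.2 -10.6 0; -1 -5 -6.2 -10.5 0; -1 -7.5 -9.2 -10.5 0",
)

```text
clock: 13.85
eef_pos: [0.4749, 0.2728, 0.1509]
tool_rot: [0.949, 0.313, 0.007, -0.023]
ft_force: [0.6, 0.5, 0.1]
grip_width: 0.0854
grasp_force: 0.0
```

Emit:
send_rows(
  motion="-1 -1.7 -1.8 0 0; -1 -1.7 -1.8 0 0; -1 -1.7 -1.8 0 0",
)

```text
clock: 14.15
eef_pos: [0.4509, 0.277, 0.1503]
tool_rot: [0.949, 0.314, 0.006, -0.023]
ft_force: [1.1, 0.3, -0.7]
grip_width: 0.0853
grasp_force: 0.0
```

```bash
python3 st.py .451 .277 .15;python3 st.py .451 .277 .021|tail -1; python3 w.py w7.png .4507 .2772 .06 .022 .06 .011
```

```text
14.15 [0.4509 0.277  0.1503] yaw 0.6392022069753456 tilt [-0.0032  0.0466 -0.9989] 0.08534711969564943 0.0 [ 1.1231  0.2711 -0.6846]
shift cm [0.0068 0.0119 0.0316]
shift cm [-0.3191  0.519  12.9175]
```

View pics/w7.png

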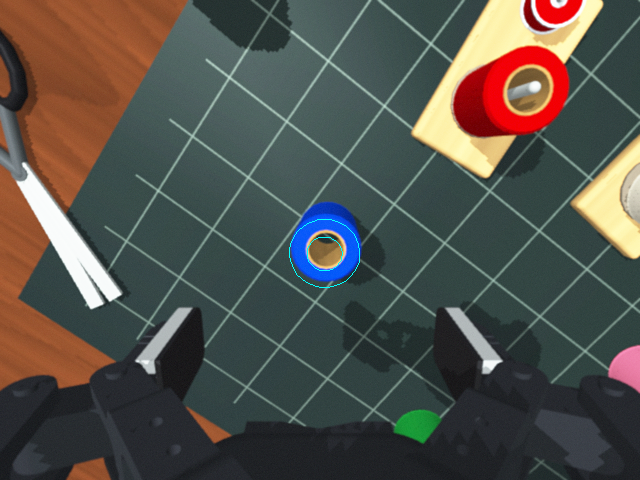

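Red is seated (530,90). The blue spool at (325,250) is about 1.5 mm ahead of its ring. Grasping blue.

Emit:
send_rows(
  motion="-1 0 0.1 3.5 0; -1 -0.1 0.3 7 0; -1 -0.2 0.4 10 0; -1 -0.2 0.5 12.3 0; -1 -0.2 0.5 12.8 0",
)

```text
clock: 14.7
eef_pos: [0.4506, 0.2758, 0.0183]
tool_rot: [0.949, 0.313, 0.002, -0.022]
ft_force: [-0.9, -0.8, -0.1]
grip_width: 0.0855
grasp_force: 0.0
```

Emit:
send_rows(
  motion="0.6 0 0 0 0; 0.6 0 0 0 0; 0.6 0 0 0 0; 0.6 0 0 0 0; 0.6 0 0 0 0",
)

```text
clock: 15.2
eef_pos: [0.4533, 0.2781, 0.0235]
tool_rot: [0.949, 0.314, 0.007, -0.023]
ft_force: [0.9, -0.8, 6.6]
grip_width: 0.0422
grasp_force: 61.4
```

```bash
python3 st.py .52 .0 .15;python3 st.py .615 -.286 .13|tail -1
```

```text
15.2 [0.4533 0.2781 0.0235] yaw 0.6381991005825695 tilt [-0.0004  0.0479 -0.9989] 0.042246220252153244 61.36997452005744 [ 0.8554 -0.8148  6.5766]
shift cm [-10.8549  25.7888 -13.9669]
shift cm [-20.3159  54.4647 -13.3424]
```

Emit:
send_rows(
  motion="0.6 0 0 -4 0; 0.6 0 0 -8 0; 0.6 -0.7 2 -12 0; 0.6 -2.3 6 -14.5 0; 0.6 -4 10 -14.5 0",
)

```text
clock: 15.7
eef_pos: [0.4826, 0.1671, 0.1664]
tool_rot: [0.949, 0.315, 0.01, -0.023]
ft_force: [1.8, 0.5, -1.6]
grip_width: 0.0422
grasp_force: 61.1
```

Emit:
send_rows(
  motion="0.6 -1.8 4.4 0 0; 0.6 -3.5 8.8 0 0; 0.6 -5.2 13.2 0 0; 0.6 -6.9 17.6 0 0; 0.6 -8.6 22 0 0",
)

```text
clock: 16.2
eef_pos: [0.5417, -0.0628, 0.1508]
tool_rot: [0.949, 0.314, 0.005, -0.023]
ft_force: [0.8, -0.3, -0.0]
grip_width: 0.0427
grasp_force: 61.0
```

```bash
python3 st.py .615 -.286 .15
```

```text
16.2 [ 0.5417 -0.0628  0.1508] yaw 0.6384115869837257 tilt [-0.0045  0.0463 -0.9989] 0.04267076576638234 61.03478589655424 [ 0.8176 -0.2986 -0.0479]
shift cm [-7.4189 22.2729 -0.9831]
```

Emit:
send_rows(
  motion="0.6 -1.5 4.4 -0.2 0.13; 0.6 -3 8.8 -0.4 0.26; 0.6 -4.5 13.2 -0.6 0.39; 0.6 -5.9 17.6 -0.8 0.52; 0.6 -7.2 21.5 -1 0.64",
)

```text
clock: 16.7
eef_pos: [0.6123, -0.2789, 0.1503]
tool_rot: [1.0, -0.004, -0.002, -0.023]
ft_force: [1.4, 0.2, -1.0]
grip_width: 0.042
grasp_force: 61.0
```

Emit:
send_rows(
  motion="0.6 0 0 0 0; 0.6 0 0 0 0",
)

```text
clock: 16.9
eef_pos: [0.6116, -0.2776, 0.1493]
tool_rot: [1.0, -0.001, -0.003, -0.024]
ft_force: [-0.5, 0.2, -1.8]
grip_width: 0.0423
grasp_force: 61.0
```

```bash
python3 st.py .615 -.286 .135
```

```text
16.9 [ 0.6116 -0.2776  0.1493] yaw -0.0023662974913288086 tilt [-0.0061  0.0472 -0.9989] 0.04226485749073613 61.01249221690523 [-0.4875  0.1814 -1.8497]
shift cm [0.3541 0.9068 1.3902]
```

Emit:
send_rows(
  motion="0.6 0.3 0.9 1.4 0; 0.6 0.3 0.9 1.4 0; 0.6 0.3 0.9 1.4 0",
)

```text
clock: 17.2
eef_pos: [0.6144, -0.2839, 0.1351]
tool_rot: [1.0, 0.0, -0.003, -0.024]
ft_force: [-0.2, 0.5, -0.9]
grip_width: 0.042
grasp_force: 61.1
```

```bash
for z in .12 .08 .0545 .0415; do python3 st.py .615 -.286 $z|tail -1; done; python3 w.py w8.png .6144 -.2864 .015 .024 .081 .003
```

```text
shift cm [0.0675 0.285  1.4943]
shift cm [0.0951 0.4734 5.4898]
shift cm [0.1127 0.5936 8.0369]
shift cm [0.1216 0.6548 9.3354]
```

View pics/w8.png

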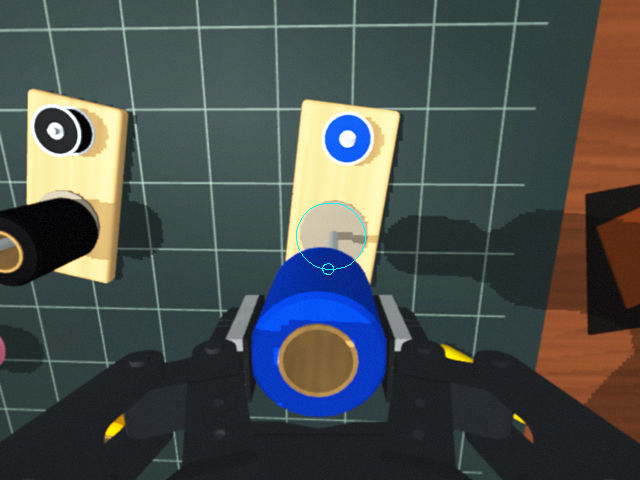

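Blue is over its stand and the pad at (331,236) matches. Lowering slowly.

Emit:
send_rows(
  motion="0.6 0.1 0.3 1.5 0; 0.6 0.1 0.4 3.5 0; 0.6 0.1 0.5 5.5 0; 0.6 0.1 0.5 7 0; 0.6 0.1 0.6 8 0",
)

```text
clock: 17.75
eef_pos: [0.6147, -0.2866, 0.0535]
tool_rot: [1.0, -0.0, -0.004, -0.024]
ft_force: [0.4, 0.7, -1.1]
grip_width: 0.0423
grasp_force: 61.1
```

Emit:
send_rows(
  motion="0.6 0 0 0.5 0; 0.6 0 0 1 0; 0.6 0 0.1 1.2 0; -0.2 0 0.1 1.2 0; -0.2 0 0.1 1.2 0",
)

```text
clock: 18.25
eef_pos: [0.6163, -0.2883, 0.0447]
tool_rot: [1.0, -0.001, -0.002, -0.023]
ft_force: [0.2, -0.4, -0.3]
grip_width: 0.0512
grasp_force: 0.0
```

Emit:
send_rows(
  motion="-0.2 0 0 0 0; -0.2 0 0 0 0; -0.5 0 0.2 -4 0; -0.8 0 0.4 -8 0; -1 0 0.5 -12 0",
)

```text
clock: 18.75
eef_pos: [0.6159, -0.2985, 0.1647]
tool_rot: [1.0, -0.001, -0.003, -0.023]
ft_force: [0.5, -0.2, 0.7]
grip_width: 0.0854
grasp_force: 0.0
```

Emit:
send_rows(
  motion="-1 -5 3 -2 0; -1 -10 6 -3 0; -1 -15 8 -3 0; -1 -20 10 -3 0; -1 -20 10 -3 0",
)

```text
clock: 19.25
eef_pos: [0.4129, -0.4007, 0.1906]
tool_rot: [1.0, -0.002, -0.003, -0.022]
ft_force: [-0.2, -0.2, 0.1]
grip_width: 0.0851
grasp_force: 0.0
```

```bash
python3 - <<'E'
from h import *
a=snap('top','top9.png'); b=snap('scene','scene9.png')
c=cv2.cvtColor(np.hstack([cv2.resize(a[120:360,90:510],(400,229)),cv2.resize(b[130:460,50:480],(400,307))[:229]]),cv2.COLOR_RGB2BGR)
c=np.vstack([cv2.resize(cv2.cvtColor(a[120:360,90:510],cv2.COLOR_RGB2BGR),(525,300)),cv2.resize(cv2.cvtColor(b[170:450,40:530],cv2.COLOR_RGB2BGR),(525,300))])
cv2.imwrite('pics/fin.png',c)
E
python3 st.py
```

```text
19.35 [ 0.4127 -0.4011  0.1907] yaw -0.006540152024588324 tilt [-0.005   0.0451 -0.999 ] 0.08533098564191202 0.0 [ 1.4196  0.1736 -0.1282]
```

View pics/fin.png

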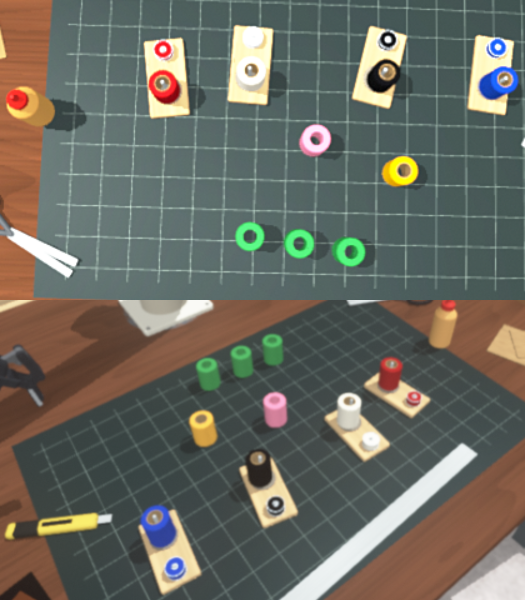

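All four spools are upright and seated on the stands of their colour. Yellow, the look-alikes and the bottle are where they were, and the arm is clear.

```bash
python3 -c "
from h import *
print(workorder.job_done())"
```

```text
the job is handed in; nothing more can be done
None
```

The black, white, red and blue spools each sit on the stand of their colour and are let go, yellow and the glue bottle are untouched, and the job was handed in at about 19 s; setting white down briefly read about 100 N at the wrist (limit 120 N).

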